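# Put the restorer's brush and filling spatula away in their tray

### The arm

A 6-joint arm with a two-finger parallel gripper is mounted at the origin on the work surface. World frame = base frame: x ahead of the robot, y to its left, z up, the work surface at z = 0. Lengths are in m, angles in rad, forces in N, time in s.
With the tool pointing down it reaches from about 0.375 to 0.75 m from the base axis. Payload 9 kg.
Tool frame: the origin (TCP) lies on the centre line of the jaws, within the pads' length; the fingertips stand 25 mm ahead of it and the grasp point (between the pads) lies 6 mm ahead of it; z points along the fingers, y is the direction in which the jaws open and shut (so a half turn about z gives the same grasp; the last joint's range is limited). The gripper opens to 85 mm and grips with 20 to 120 N. Pads are 22 mm wide; open, the fingers measure 114 mm over their backs; the gripper's body (76 mm by 85 mm) begins 54 mm behind the grasp point. The pads swing forward as they close: fully open they stand 13 mm farther back than shut.
Start: joints at [1.035, 0.104, 0.097, 1.564, 0, 1.353], TCP at [0.187, 0.57, 0.232] pointing down, gripper open.
Joint ranges: [-2.99, 2.99], [-0.84, 1.86], [-1.1, 1.16], [-1.84, 2.11], [-1.51, 1.56], [-3.14, 3.14]. Speed limits (rad/s): [2.22, 2.22, 2.57, 3.14, 3.14, 3.14].

### API

Orientations are given as a 3x3 rotation matrix whose columns are the frame's x, y, z axes.
In Python, from workcell import observe, vision, job gives the robot as it stands.
- The arm moves only by the shell command python3 -m pendant 'ROWS' [OPENING] [FORCE]. ROWS is JSON, a list that holds one entry, the list of rows, each a list of 6 numbers: the shift along the tool's x, y, z in units of 40 mm (1.0 is 40 mm), then the turn, a rotation vector about the tool's x, y, z in units of 5 degrees (1.0 is 5 degrees). In form: [[[x, y, z, ax, ay, az], ...]]. A call has exactly 8 rows; each row is the pose to reach, as a shift and turn from the pose commanded when the call began, along the tool's axes at that moment; what a row does not reach only later rows make up. A row lasts 1/12 s, in which the tool goes at most 41.7 mm and 7.16 degrees, less where a joint would pass 70% of its speed; a pose out of reach is approached as far as the arm can. A call with a gripper value outside its range is refused whole. OPENING is the finger opening in mm, from 0 to 85.4, set as the call begins (- or left out, the last holds). The fingers move at their own pace and stop on an object; FORCE is the grip in N (left out, the last holds). Time passes only in rows, so rows that repeat a pose let the fingers close, or fill a call up. It gives the time, the measured TCP pose, the force and the opening at its end, in the units of the state.
- observe(): the state, without advancing time (a new reading comes with each control period).
- vision.read_camera(name): name is "side" or "top" or "wrist"; returns a dict with "frame" (480x640x3 uint8, blue, green, red), "range_z" (480x640 float32, m along the optical axis (not along the pixel's ray), 0 where there is no reading), "camera_matrix" (3x3 intrinsics, pixels), "distortion" ([k1, k2, p1, p2, k3] as OpenCV has them; the pictures are not rectified), "R" (3x3) and "t" (3): a world point X has camera coordinates R X + t; the wrist camera has in their place "hand_eye" (4x4, takes a point from camera to tool coordinates, whose origin is the TCP and whose axes are the flange's). Camera axes: x right, y down, z forward; pixel columns grow to the right and rows downward; lengths in m; the calibration is good to about 2 mm. A picture is of the moment at which its call begins: read the wrist's pose just before it.
- job.finish_job(): hands the job in, once; it reports no verdict.
The state is a dict: "t": time; "joints": joint angles; "dq": joint speeds; "effort": joint torques, N m; "ee_pos": TCP position; "orientation": TCP orientation; "contact_force": force on the tool from outside, world axes, zero at the start; "moment": the same for the moment, N m; "finger_gap": opening from 0.0 (shut) to 1.0 (fully open).
Only numpy, scipy, OpenCV 4.12 (cv2) and the standard library are available. Lean on these libraries where they do the work, as an engineer would, in place of code of your own. Each camera call takes 0.05 s, during which the arm holds its last target. There are 200 camera calls.

### The job

At the pottery restorer's desk, put the two coloured tools away in the grey tray: lay the blue-handled brush in the blue-lined compartment and the yellow-handled filling spatula in the yellow-lined one. Each must lie flat on the lining, straight along the length of its compartment and wholly inside it, either end first; lay them down, do not drop them. Leave the dark wooden modelling stick where it lies.

Things in the scene. Friction and masses are not known exactly. Their poses are not given: they have to be found in the camera images.
- brush_mid (a point): Centre of the flat brush, at its gripping place, 8 mm above what it lies on. 160 mm long along x: blue handle 18 mm wide, 16 thick (x -80 to +20 mm), then ferrule and pale bristles 32 mm wide. y across, z up. About 50 g. It lies flat on a grey felt board, 250 x 320 x 3 mm, fixed on the desk (top z = 0), where three tools lie side by side some 100 mm apart, in any order.
- spatula_mid (a point): Centre of the filling spatula, at its gripping place, 8 mm above what it lies on. 160 mm long along x: yellow handle 20 mm wide, 16 mm thick (x -80 to +18 mm), then a steel blade 4 mm thick, 32 mm wide at its end (x = +80 mm). y across, z up. It lies flat on the same felt board. About 70 g.
- stick_mid (a point): Centre of the dark wooden modelling stick, 157 mm long along x, 14 mm thick, up to 18 mm wide, lying on the same felt board, to be left there.
- blue_mid (a point): Centre of the upper face of the blue lining of a tray compartment, 6 mm above the desk. x along it, y across, z up. Inside 200 mm long and 80 mm wide; walls 4 mm thick, rising 10 mm above the lining. The grey tray (208 x 172 mm, fixed) has two such compartments side by side, blue and yellow; their order and the tray's place and turn vary.
- yellow_mid (a point): Centre of the upper face of the yellow lining of the tray's other compartment, 84 mm from the blue one; same size and axes.
Mind the look-alikes: they are no part of the job. Several things look just like the part that bears brush_mid: the one meant starts farthest to the robot's right.

How it is judged:
By the outcome, as a careful person would: the job done as asked, in the order asked, and still so for the second after the job is handed in, with the robot touching nothing.
It also fails if it takes over 64 s, if anything falls off the work surface, if the arm or the gripper's body presses on something with over 40 N, if the wrist force passes 120 N, or if a joint passes its speed limit or range.

## Working session

There is one attempt and no reset: what is moved stays moved. The work goes in short steps, Python scripts to look and compute and a shell command to move; the robot and the scene stay as the last step left them, time stands still between calls to the robot, and variables do not carry over. Pictures are saved under pics/ and viewed, about 8 in all and at most 12, crops included, and the job is handed in when it is done.

```bash
mkdir -p pics; ls; python3 - <<'E'
from workcell import observe, vision
import cv2,pickle,numpy as np
s=observe();print(s)
for n in("top","side"):
    c=vision.read_camera(n);cv2.imwrite(f"pics/{n}0.png",c["frame"]);pickle.dump(c,open(f"{n}0.pkl","wb"))
    print(n,c["camera_matrix"],c["distortion"],c["R"],c["t"])
E
```

```text
pics
{'t': 0.0, 'joints': array([ 1.03530323e+00,  1.04711681e-01,  9.64671056e-02,  1.56390830e+00,
       -1.15042251e-05,  1.35307662e+00]), 'dq': array([0.00031515, 0.00012608, 0.00103438, 0.0009538 , 0.00074912,
       0.00102648]), 'effort': array([ 9.06770165e-04, -5.56938529e+01,  5.03641784e+01,  1.70759240e-02,
       -1.80451257e-04, -1.03341608e-05]), 'ee_pos': array([0.18730012, 0.56966034, 0.23081389]), 'orientation': array([[-9.49933390e-01,  3.12451740e-01, -6.82305234e-04],
       [ 3.12452358e-01,  9.49932708e-01, -1.17252450e-03],
       [ 2.81786738e-04, -1.32700805e-03, -9.99999080e-01]]), 'contact_force': array([-0.58078116,  0.32257337,  0.63844339]), 'moment': array([0.05688025, 0.04184778, 0.00677995]), 'finger_gap': 1.0033287712900854}
top [[506.21598097   0.         320.70978686]
 [  0.         506.21598097 241.88715241]
 [  0.           0.           1.        ]] [-0.06946339  0.          0.          0.          0.        ] [[ 0.03240939 -0.99946584  0.00420331]
 [-0.97660726 -0.03256205 -0.21255111]
 [ 0.21257445  0.00278367 -0.97714091]] [0.10502591 0.42133704 0.93453868]
side [[577.05158799   0.         319.08977917]
 [  0.         577.05158799 240.58759852]
 [  0.           0.           1.        ]] [0.02764279 0.         0.         0.         0.        ] [[ 0.89579858 -0.44407333  0.01854144]
 [-0.32204461 -0.67725892 -0.66151918]
 [ 0.30632038  0.58661677 -0.749699  ]] [-0.29259946  0.22632257  0.98422402]
```

View pics/top0.png

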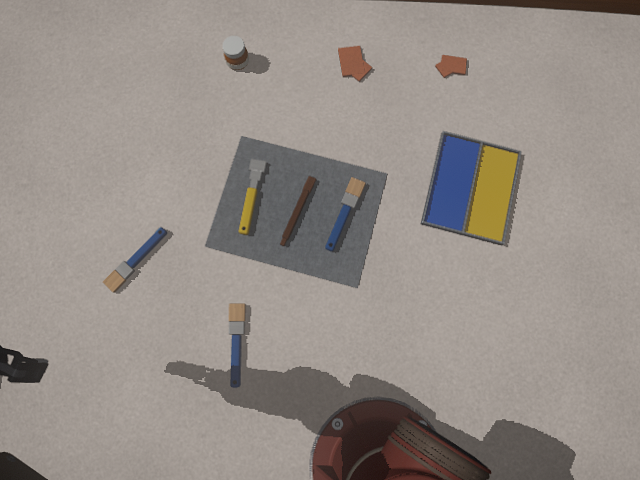

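The top view shows the felt board with the yellow spatula (~250,200), the stick (~298,210) and the blue brush (~345,215). The tray is at about (472,188), blue compartment on the left and yellow on the right. Two decoy brushes lie at (137,260) and (236,345), both farther left, so the brush on the board is the one meant.

```bash
cat > h.py <<'E'
import numpy as np,cv2,pickle
def cast(c,px,z,R=None,t=None):
    R=c["R"] if R is None else R; t=c["t"] if t is None else t
    n=cv2.undistortPoints(np.float64(px).reshape(-1,1,2),np.array(c["camera_matrix"]),np.array(c["distortion"])).reshape(-1,2)
    d=np.c_[n,np.ones(len(n))]@R; o=-R.T@t
    return o+d*((z-o[2])/d[:,2])[:,None]
def height(c,m,R=None,t=None):
    R=c["R"] if R is None else R; t=c["t"] if t is None else t
    v,u=np.nonzero(m&(c["range_z"]>0)); n=cv2.undistortPoints(np.float64(np.c_[u,v]).reshape(-1,1,2),np.array(c["camera_matrix"]),np.array(c["distortion"])).reshape(-1,2)
    X=(np.c_[n,np.ones(len(n))]*c["range_z"][v,u][:,None]-t)@R
    return np.median(X,0)
def mask(c,col):
    h,s,v=cv2.split(cv2.cvtColor(c["frame"],cv2.COLOR_BGR2HSV))
    return ((h>100)&(h<130) if col=="blue" else (h>18)&(h<32))&(s>120)&(v>50)
def blobs(c,col,z,R=None,t=None,amin=150):
    m=mask(c,col).astype(np.uint8)
    for k in cv2.findContours(m,cv2.RETR_EXTERNAL,cv2.CHAIN_APPROX_NONE)[0]:
        if cv2.contourArea(k)<amin: continue
        f=np.zeros_like(m);cv2.drawContours(f,[k],-1,1,-1)
        P=cast(c,k,z,R,t)[:,:2]
        r=cv2.minAreaRect(np.float32(P*1000)); b=cv2.boxPoints(r)
        e=max((b[1]-b[0],b[2]-b[1]),key=np.linalg.norm)
        a=np.degrees(np.arctan2(e[1],e[0]))
        print(col,"z",z,"px",k.reshape(-1,2).mean(0).round(),"ctr mm",np.round(r[0],1),"size",np.round(sorted(r[1]),1),"ang",round((a+90)%180-90,1),"depth pt",(1000*height(c,cv2.erode(f,np.ones((3,3)))>0,R,t)).round(1))
E
python3 - <<'E'
from h import *
for n in("top","side"):
    c=pickle.load(open(n+"0.pkl","rb"));print(n)
    for col in("blue","yellow"):
        for z in(.006,.017): blobs(c,col,z)
E
```

```text
top
blue z 0.006 px [337. 227.] ctr mm [458.6  85.8] size [14.4 97.7] ang -21.0 depth pt [454.9  87.1  19.4]
blue z 0.006 px [453. 183.] ctr mm [ 564.3 -152.6] size [ 74.1 196.3] ang -13.4 depth pt [ 561.5 -152.6    6.2]
blue z 0.017 px [337. 227.] ctr mm [455.9  86.2] size [14.3 96.6] ang -21.0 depth pt [454.9  87.1  19.4]
blue z 0.017 px [453. 183.] ctr mm [ 560.4 -149.6] size [ 73.3 194.2] ang -13.4 depth pt [ 561.5 -152.6    6.2]
yellow z 0.006 px [247. 211.] ctr mm [486.8 270.8] size [20.6 98.4] ang -7.4 depth pt [482.6 268.7  19.2]
yellow z 0.006 px [491. 193.] ctr mm [ 545.5 -232.8] size [ 77.9 197.5] ang -13.3 depth pt [ 542.9 -232.4    6.4]
yellow z 0.017 px [247. 211.] ctr mm [483.7 269.1] size [20.4 97.3] ang -7.4 depth pt [482.6 268.7  19.2]
yellow z 0.017 px [491. 193.] ctr mm [ 541.8 -229. ] size [ 77.1 195.4] ang -13.3 depth pt [ 542.9 -232.4    6.4]
side
blue z 0.006 px [471. 317.] ctr mm [ 567.2 -145.2] size [ 74.2 197.2] ang -13.1 depth pt [ 566.8 -147.1    6.9]
blue z 0.006 px [361. 244.] ctr mm [467.7  94.6] size [13.2 85. ] ang -21.2 depth pt [463.1  84.7  19.5]

[... 176 characters left out ...]
4.8] ang -13.1 depth pt [ 566.8 -147.1    6.9]
blue z 0.017 px [361. 244.] ctr mm [462.3  86.5] size [13. 84.] ang -21.2 depth pt [463.1  84.7  19.5]
blue z 0.017 px [198.  26.] ctr mm [ 469.7 1068.5] size [309.2 343.7] ang -1.3 depth pt [ 426.7 1004.8   57.1]
yellow z 0.006 px [489. 356.] ctr mm [ 547.7 -227.4] size [ 76.  197.9] ang -13.1 depth pt [ 545.1 -228.6    6.7]
yellow z 0.006 px [329. 186.] ctr mm [489.1 277.1] size [30.  98.4] ang -7.7 depth pt [481.8 265.8  17.9]
yellow z 0.017 px [489. 356.] ctr mm [ 541.3 -231.5] size [ 75.  195.5] ang -13.1 depth pt [ 545.1 -228.6    6.7]
yellow z 0.017 px [329. 186.] ctr mm [483.5 266.8] size [29.6 97.2] ang -7.7 depth pt [481.8 265.8  17.9]
```

View pics/side0.png

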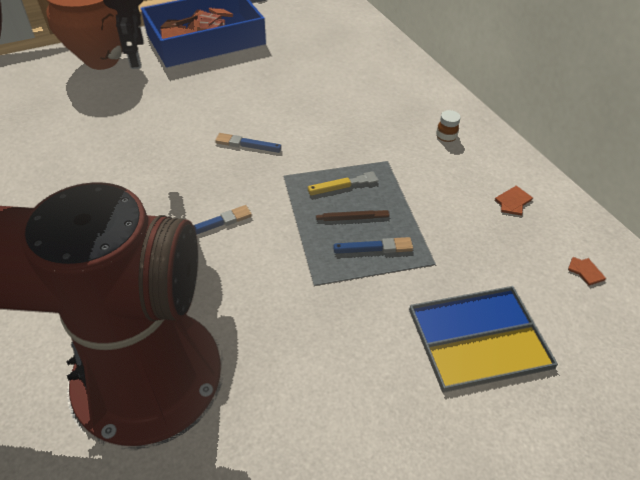

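Measurements agree between views and with the given sizes. The brush mid is about (484,76), yaw -21°. The spatula mid is about (514,264), yaw -7.4°. Blue lining is about (565,-150) and yellow about (546,-230), both at -13.3°. Next I work out the moves.

```bash
cat > go.py <<'E'
import sys,numpy as np
from scipy.spatial.transform import Rotation as Ro
from workcell import observe
# usage: go.py x y z yaw(mm,deg of tool x axis)
x,y,z,a=map(float,sys.argv[1:5]); s=observe(); R=Ro.from_matrix(s["orientation"]); a=np.radians(a)
T=np.array([[np.cos(a),np.sin(a),0],[np.sin(a),-np.cos(a),0],[0,0,-1]])
d=R.inv().apply(np.array([x,y,z])/1000-s["ee_pos"])/.04
w=np.degrees((R.inv()*Ro.from_matrix(T)).as_rotvec())/5
print("t",round(s["t"],2),"row",np.round(np.r_[d,w],2),"j",s["joints"].round(2),"F",s["contact_force"].round(1))
E
python3 go.py 484 76 180 159
```

```text
t 0.1 row [-1.09e+01 -9.41e+00  1.28e+00 -1.00e-02 -0.00e+00  5.60e-01] j [1.04 0.1  0.1  1.56 0.   1.35] F [-0.4  0.3  0.1]
```

```bash
python3 -m pendant '[[[-0.4,-0.3,0,0,0,0],[-1.1,-0.9,0,0,0,0],[-1.8,-1.6,0,0,0,0.1],[-2.5,-2.2,0.2,0,0,0.2],[-3.3,-2.8,0.3,0,0,0.2],[-4.0,-3.5,0.4,0,0,0.2],[-4.7,-4.1,0.5,0,0,0.3],[-5.4,-4.7,0.6,0,0,0.3]]]' 55
python3 -m pendant '[[[-0.7,-0.6,0,0,0,0],[-1.5,-1.3,0.1,0,0,0],[-2.2,-1.9,0.3,0,0,0.1],[-3.0,-2.6,0.4,0,0,0.2],[-3.8,-3.3,0.5,0,0,0.2],[-4.6,-4.0,0.6,0,0,0.2],[-5.2,-4.5,0.7,0,0,0.3],[-5.5,-4.7,0.7,0,0,0.3]]]'
python3 go.py 484 76 180 159
```

```text
t: 0.77
ee_pos: [0.3342, 0.3222, 0.2072]
orientation: [[-0.941, 0.337, -0.0], [0.337, 0.941, 0.0], [0.0, -0.0, -1.0]]
contact_force: [0.1, 0.3, 0.0]
finger_gap: 0.641
t: 1.43
ee_pos: [0.4786, 0.0691, 0.1783]
orientation: [[-0.931, 0.365, -0.001], [0.365, 0.931, -0.001], [0.001, -0.001, -1.0]]
contact_force: [0.8, 1.2, -0.2]
finger_gap: 0.641
t 1.43 row [-0.06  0.21 -0.04 -0.01 -0.01 -0.09] j [-0.13 -0.26 -0.34  1.49 -0.    0.25] F [ 0.8  1.2 -0.2]
```

Now a wrist look for a closer measurement.

```bash
cat > wr.py <<'E'
import sys; from h import *; from workcell import observe,vision
s=observe();c=vision.read_camera("wrist");H=np.array(c["hand_eye"])
cv2.imwrite(f"pics/{sys.argv[1]}.png",c["frame"])
W=np.eye(4);W[:3,:3]=s["orientation"];W[:3,3]=s["ee_pos"];W=W@H
R=W[:3,:3].T;t=-R@W[:3,3]
for col in sys.argv[3:]: blobs(c,col,float(sys.argv[2]),R,t,300)
E
python3 wr.py w1 0.015 blue; python3 go.py 484 76 180 159
```

```text
blue z 0.015 px [120. 321.] ctr mm [ 514.8 -133.7] size [73.2 97.2] ang -13.4 depth pt [ 511.5 -137.3    5.8]
blue z 0.015 px [323. 176.] ctr mm [457.4  86.5] size [17.1 99.4] ang -20.9 depth pt [454.   87.8  18.6]
t 1.48 row [-0.04  0.21 -0.03 -0.01 -0.   -0.09] j [-0.13 -0.26 -0.34  1.49 -0.    0.25] F [-0.7 -1.6  0.9]
```

View pics/w1.png

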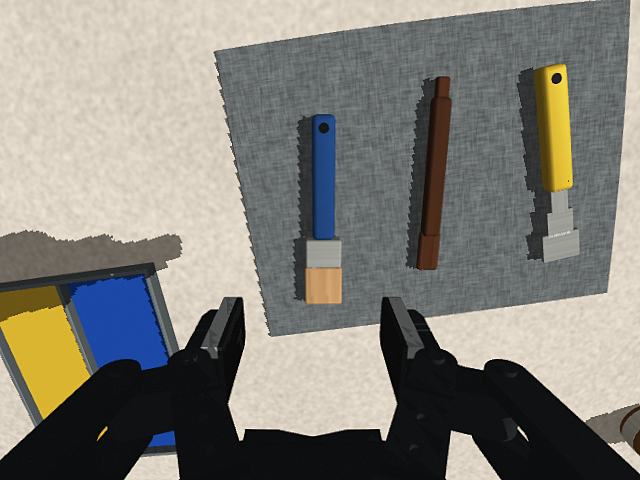

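The wrist view shows the brush handle at (323,176), vertical in the picture, with clear room for the jaws on both sides. It gives mid (485,76), which matches the top view. Going down.

```bash
python3 go.py 485 76 45 159.1;  python3 -m pendant '[[[-0.1,0.1,0.4,0,0,0],[-0.1,0.2,1.0,0,0,0],[-0.1,0.2,1.8,0,0,-0.1],[-0.1,0.2,2.5,0,0,-0.1],[-0.1,0.2,3.0,0,0,-0.1],[-0.1,0.2,3.3,0,0,-0.1],[-0.1,0.2,3.35,0,0,-0.1],[-0.1,0.2,3.35,0,0,-0.1]]]' 45 30;python3 go.py 485 76 31 159.1
```

```text
t 1.48 row [-0.07  0.22  3.34 -0.01 -0.   -0.11] j [-0.13 -0.26 -0.34  1.49 -0.    0.25] F [-0.7 -1.6  0.9]
t: 2.15
ee_pos: [0.4839, 0.0792, 0.0456]
orientation: [[-0.936, 0.353, -0.001], [0.353, 0.936, 0.0], [0.001, -0.0, -1.0]]
contact_force: [-0.3, -0.5, 0.8]
finger_gap: 0.525
t 2.15 row [-0.05 -0.06  0.36 -0.   -0.01  0.04] j [-0.11 -0.18 -0.52  1.23  0.    0.26] F [-0.3 -0.5  0.8]
```

```bash
python3 -m pendant '[[[0,-0.05,0.1,0,0,0],[-0.05,-0.07,0.2,0,0,0],[-0.05,-0.07,0.3,0,0,0],[-0.05,-0.07,0.35,0,0,0],[-0.05,-0.07,0.35,0,0,0],[-0.05,-0.07,0.35,0,0,0],[-0.05,-0.07,0.35,0,0,0],[-0.05,-0.07,0.35,0,0,0]]]';python3 -m pendant '[[[0,0,0,0,0,0],[0,0,0,0,0,0],[0,0,0,0,0,0],[0,0,0,0,0,0],[0,0,0,0,0,0],[0,0,0,0,0,0],[0,0,0,0,0,0],[0,0,0,0,0,0]]]' 5 40; python3 go.py 485 76 31 159.1
```

```text
t: 2.82
ee_pos: [0.4853, 0.0754, 0.0318]
orientation: [[-0.935, 0.354, 0.0], [0.354, 0.935, 0.0], [-0.0, 0.0, -1.0]]
contact_force: [0.7, 0.5, -0.4]
finger_gap: 0.526
t: 3.48
ee_pos: [0.4851, 0.0754, 0.0316]
orientation: [[-0.935, 0.354, -0.0], [0.354, 0.935, 0.0], [0.0, 0.0, -1.0]]
contact_force: [0.1, -0.3, -0.2]
finger_gap: 0.057
t 3.48 row [ 0.01  0.01  0.01  0.   -0.    0.04] j [-0.11 -0.17 -0.54  1.2   0.    0.25] F [ 0.1 -0.3 -0.2]
```

The gap of 5 mm means the jaws closed on nothing. Looking before doing anything else.

```bash
python3 wr.py w2 0.015 blue; python3 - <<'E'
from workcell import vision;import cv2
c=vision.read_camera("side")["frame"][150:330,260:500];cv2.imwrite("pics/s2.png",cv2.resize(c,None,fx=3,fy=3))
E
```

```text
blue z 0.015 px [ 13. 425.] ctr mm [ 510.4 -105.8] size [25.1 76.5] ang -38.2 depth pt [ 511.9 -117.1    5.8]
blue z 0.015 px [314. 219.] ctr mm [457.7  86.1] size [17.8 99.9] ang -21.0 depth pt [445.6  90.6  18.6]
```

View pics/s2.png

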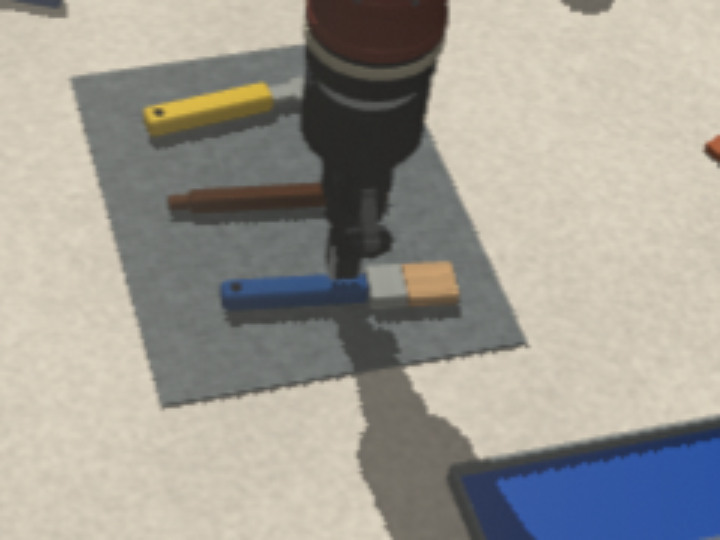

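View pics/w2.png

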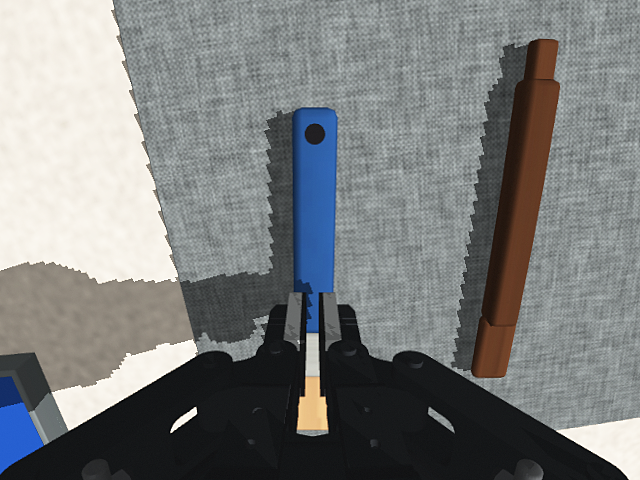

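The jaws are centred on the handle but closed just above its top, so the fingertips are higher than the 25 mm figure suggests. I'll measure the real fingertip height from the depth image, shut and at 32 mm opening.

```bash
cat > tip.py <<'E'
from h import *; from workcell import observe,vision
s=observe();c=vision.read_camera("wrist");W=np.eye(4);W[:3,:3]=s["orientation"];W[:3,3]=s["ee_pos"];W=W@np.array(c["hand_eye"])
v,u=np.mgrid[270:345:3,230:400:3].reshape(2,-1);d=c["range_z"][v,u]
n=cv2.undistortPoints(np.float64(np.c_[u,v]).reshape(-1,1,2),np.array(c["camera_matrix"]),np.array(c["distortion"])).reshape(-1,2)
X=(np.c_[n,np.ones(len(n))]*d[:,None])@W[:3,:3].T+W[:3,3]
T=(X-s["ee_pos"])@s["orientation"]*1000
k=(d>0)&(T[:,0]<0)&(abs(T[:,0])<20)&(X[:,2]>.0215)&(X[:,2]<.06); print("gap",s["finger_gap"],"tcp z",s["ee_pos"][2])
if k.any():
    i=np.argsort(-T[k][:,2])[:8]; print("lowest finger pts: tool xyz,px",np.c_[T[k][i],u[k][i],v[k][i]].round(1))
E
python3 tip.py; python3 -m pendant '[[[0,0,0,0,0,0],[0,0,0,0,0,0],[0,0,0,0,0,0],[0,0,0,0,0,0],[0,0,0,0,0,0],[0,0,0,0,0,0],[0,0,0,0,0,0],[0,0,0,0,0,0]]]' 32 40; python3 tip.py
```

```text
gap 0.057542832123846664 tcp z 0.03162459039093053
t: 4.3
ee_pos: [0.4852, 0.0754, 0.0316]
orientation: [[-0.935, 0.354, 0.0], [0.354, 0.935, 0.0], [-0.0, 0.0, -1.0]]
contact_force: [0.5, -0.1, -0.2]
finger_gap: 0.374
gap 0.37378270556920784 tcp z 0.0315979747122381
lowest finger pts: tool xyz,px [[ -4.  -16.4  -6.2 272.  327. ]
 [ -2.4 -16.3  -6.6 272.  324. ]
 [ -0.5 -16.2  -7.4 272.  321. ]
 [ -8.5 -16.4  -7.8 272.  339. ]
 [ -5.7 -16.3  -7.9 272.  333. ]
 [ -4.3 -16.3  -7.9 272.  330. ]
 [ -6.8 -16.3  -8.3 272.  336. ]
 [ -9.5 -16.4  -8.5 272.  342. ]]
```

```bash
for i in 1 2; do python3 -m pendant '[[[0,0,0.03,0,0,0],[0,0,0.06,0,0,0],[0,0,0.09,0,0,0],[0,0,0.12,0,0,0],[0,0,0.12,0,0,0],[0,0,0.12,0,0,0],[0,0,0.12,0,0,0],[0,0,0.12,0,0,0]]]' | grep -v ori; done; python3 wr.py w3 0.015 blue
```

```text
t: 5.02
ee_pos: [0.4852, 0.0754, 0.0269]
contact_force: [0.3, -0.3, 0.6]
finger_gap: 0.378
t: 5.68
ee_pos: [0.4852, 0.0754, 0.0221]
contact_force: [0.0, -1.3, 0.0]
finger_gap: 0.376
blue z 0.015 px [  7. 432.] ctr mm [505.2 -99.2] size [15.  55.3] ang -38.3 depth pt [ 511.4 -113.7    5.9]
blue z 0.015 px [314. 224.] ctr mm [457.8  86.1] size [ 17.8 100.4] ang -21.1 depth pt [450.   88.8  18.6]
```

View pics/w3.png

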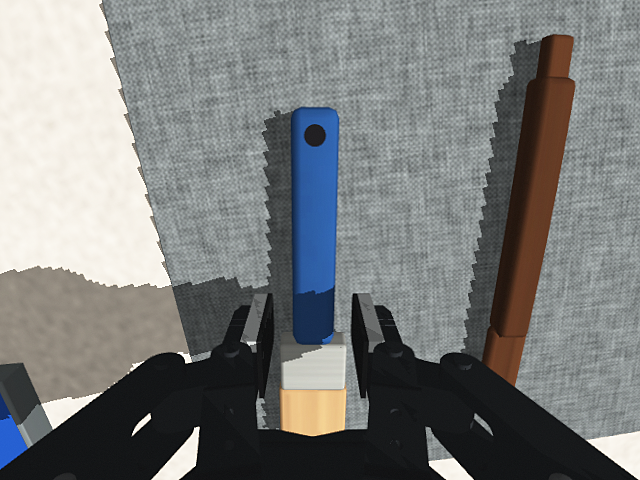

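```bash
python3 -m pendant '[[[0,0,0.03,0,0,0],[0,0,0.06,0,0,0],[0,0,0.09,0,0,0],[0,0,0.12,0,0,0],[0,0,0.12,0,0,0],[0,0,0.12,0,0,0],[0,0,0.12,0,0,0],[0,0,0.12,0,0,0]]]' | grep -v ori; python3 -m pendant '[[[0,0,0,0,0,0],[0,0,0,0,0,0],[0,0,0,0,0,0],[0,0,0,0,0,0],[0,0,0,0,0,0],[0,0,0,0,0,0],[0,0,0,0,0,0],[0,0,0,0,0,0]]]' 10 40; python3 wr.py w4 0.015 blue
```

```text
t: 6.4
ee_pos: [0.4852, 0.0755, 0.0173]
contact_force: [0.1, 0.7, -0.1]
finger_gap: 0.373
t: 7.07
ee_pos: [0.4853, 0.0754, 0.0174]
orientation: [[-0.935, 0.354, 0.0], [0.354, 0.935, -0.0], [-0.0, 0.0, -1.0]]
contact_force: [-1.7, -0.9, 6.0]
finger_gap: 0.181
blue z 0.015 px [  6. 443.] ctr mm [507.4 -98.4] size [12.  42.3] ang -38.5 depth pt [ 514.  -113.1    5.9]
blue z 0.015 px [312. 227.] ctr mm [457.7  85.6] size [ 17.8 100.3] ang -21.0 depth pt [448.6  88.8  18.6]
```

The gap is 15.5 mm against an 18 mm handle. Lifting gently to test the hold.

```bash
python3 -m pendant '[[[0,0,-0.05,0,0,0],[0,0,-0.15,0,0,0],[0,0,-0.3,0,0,0],[0,0,-0.5,0,0,0],[0,0,-0.7,0,0,0],[0,0,-0.9,0,0,0],[0,0,-1.0,0,0,0],[0,0,-1.0,0,0,0]]]' 10 60| grep -v ori; python3 wr.py w5 0.055 blue; python3 - <<'E'
from workcell import vision;import cv2,numpy as np
c=vision.read_camera("side")["frame"][150:330,260:500];a=cv2.resize(c,(480,360)); b=cv2.resize(cv2.imread("pics/w5.png"),(480,360))
cv2.imwrite("pics/c5.png",cv2.resize(np.hstack([a,b]),(800,300)))
E
```

```text
t: 7.78
ee_pos: [0.4861, 0.0753, 0.0587]
contact_force: [0.2, 0.9, -0.3]
finger_gap: 0.169
blue z 0.055 px [ 27. 403.] ctr mm [496.6 -74. ] size [38.4 88. ] ang -38.0 depth pt [ 514.8 -129.9    5.8]
blue z 0.055 px [313. 228.] ctr mm [458.7  85.5] size [ 17.8 100.7] ang -20.9 depth pt [448.8  89.   59.6]
```

View pics/c5.png

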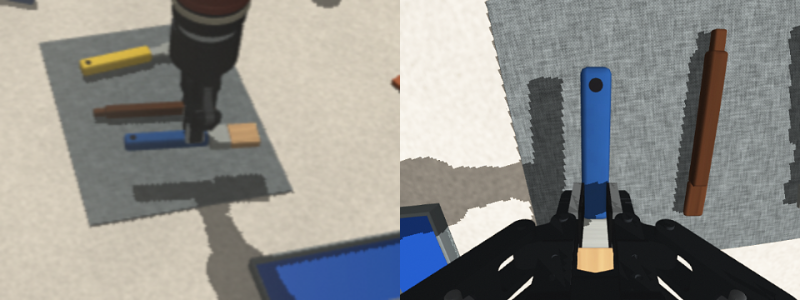

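The brush is lifted level (handle top at z 59.6, as it should be). Carrying it over the blue compartment.

```bash
python3 go.py 565 -150 85 166.7
```

```text
t 7.88 row [-3.86 -4.57 -0.69  0.    0.   -1.48] j [-0.11 -0.19 -0.51  1.25  0.    0.25] F [-0.3 -1.1  0.5]
```

```bash
python3 -m pendant '[[[0,0,-0.2,0,0,0],[-0.1,-0.1,-0.5,0,0,0],[-0.3,-0.4,-0.7,0,0,-0.1],[-0.6,-0.8,-0.7,0,0,-0.3],[-1.0,-1.2,-0.7,0,0,-0.4],[-1.4,-1.7,-0.7,0,0,-0.6],[-1.8,-2.2,-0.7,0,0,-0.7],[-2.2,-2.7,-0.7,0,0,-0.9]]]' | grep -v ori; python3 -m pendant '[[[-0.4,-0.5,0,0,0,-0.2],[-0.8,-0.9,0,0,0,-0.3],[-1.1,-1.3,0,0,0,-0.4],[-1.4,-1.6,0,0,0,-0.5],[-1.6,-1.8,0,0,0,-0.6],[-1.65,-1.85,0,0,0,-0.6],[-1.65,-1.85,0,0,0,-0.6],[-1.65,-1.85,0,0,0,-0.6]]]'; python3 wr.py w6 0.006 blue yellow;  python3 go.py 565 -150 21 166.7
```

```text
t: 8.55
ee_pos: [0.5299, -0.0584, 0.0863]
contact_force: [0.7, -0.1, -0.5]
finger_gap: 0.165
t: 9.22
ee_pos: [0.5717, -0.1456, 0.0853]
orientation: [[-0.974, 0.228, -0.0], [0.228, 0.974, 0.001], [0.001, 0.0, -1.0]]
contact_force: [-0.3, 0.4, -0.3]
finger_gap: 0.167
blue z 0.006 px [302. 213.] ctr mm [ 554.  -146.3] size [ 80.3 179.4] ang -13.3 depth pt [ 524.4 -138.4    6.2]
yellow z 0.006 px [162. 206.] ctr mm [ 544.7 -231.4] size [ 78.3 200.4] ang -13.3 depth pt [ 523.7 -227.3    5.8]
t 9.27 row [ 0.14 -0.15  1.61  0.   -0.01  0.02] j [-0.47  0.1  -0.17  1.3   0.   -0.24] F [-0.2 -0.1 -0. ]
```

View pics/w6.png

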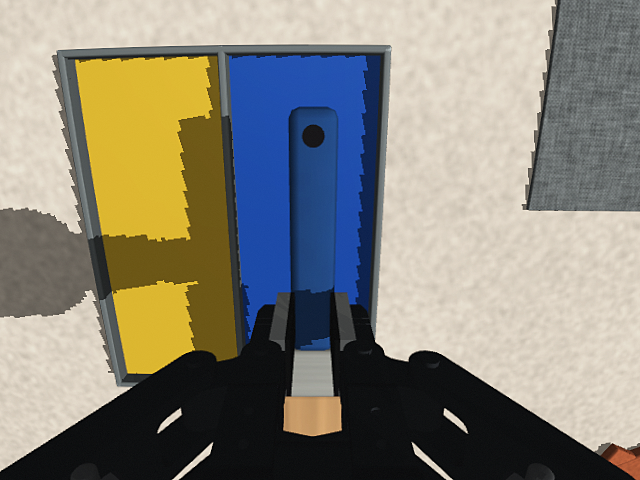

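The wrist view shows the brush straight over the blue compartment, parallel to its walls. The yellow compartment reads (545,-231) at its full 78x200 size, and adding the 84 mm spacing puts blue at (564,-150). Lowering.

```bash
python3 -m pendant '[[[0.1,-0.1,0.2,0,0,0],[0.16,-0.12,0.5,0,0,0],[0.16,-0.12,0.8,0,0,0],[0.16,-0.12,1.1,0,0,0],[0.16,-0.12,1.3,0,0,0],[0.16,-0.12,1.4,0,0,0],[0.16,-0.12,1.45,0,0,0],[0.16,-0.12,1.45,0,0,0]]]' | grep -v ori; python3 go.py 564.5 -150 20.4 166.7
```

```text
t: 9.93
ee_pos: [0.5645, -0.1493, 0.0267]
contact_force: [0.2, 0.4, -0.8]
finger_gap: 0.167
t 9.93 row [-0.   -0.02  0.16  0.   -0.01  0.02] j [-0.48  0.12 -0.26  1.19  0.   -0.25] F [ 0.2  0.4 -0.8]
```

```bash
python3 -m pendant '[[[0,0,0.03,0,0,0],[0,0,0.06,0,0,0],[0,0,0.09,0,0,0],[0,0,0.12,0,0,0],[0,0,0.14,0,0,0],[0,0,0.16,0,0,0],[0,0,0.16,0,0,0],[0,0,0.16,0,0,0]]]' | grep -v ori
```

```text
t: 10.6
ee_pos: [0.5647, -0.1494, 0.0208]
contact_force: [-0.5, 0.5, -0.1]
finger_gap: 0.167
```

```bash
python3 -m pendant '[[[0,0,0.01,0,0,0],[0,0,0.02,0,0,0],[0,0,0.03,0,0,0],[0,0,0.03,0,0,0],[0,0,0.03,0,0,0],[0,0,0.03,0,0,0],[0,0,0.03,0,0,0],[0,0,0.03,0,0,0]]]' | grep -v ori
```

```text
t: 11.27
ee_pos: [0.5648, -0.1495, 0.0205]
contact_force: [-4.8, 0.9, 8.2]
finger_gap: 0.168
```

Contact at 8 N, so the brush is on the lining. Opening to 34 mm and rising.

```bash
python3 -m pendant '[[[0,0,0,0,0,0],[0,0,0,0,0,0],[0,0,0,0,0,0],[0,0,0,0,0,0],[0,0,0,0,0,0],[0,0,0,0,0,0],[0,0,0,0,0,0],[0,0,0,0,0,0]]]' 34| grep -v ori; python3 -m pendant '[[[0,0,-0.1,0,0,0],[0,0,-0.3,0,0,0],[0,0,-0.7,0,0,0],[0,0,-1.2,0,0,0],[0,0,-1.8,0,0,0],[0,0,-2.3,0,0,0],[0,0,-2.7,0,0,0],[0,0,-2.8,0,0,0]]]'| grep -v ori; python3 wr.py w7 0.02 blue; python3 go.py 514 264.5 130 172.6
```

```text
t: 11.93
ee_pos: [0.5647, -0.1494, 0.0196]
contact_force: [1.0, 0.0, 0.7]
finger_gap: 0.399
t: 12.6
ee_pos: [0.5662, -0.1502, 0.1357]
contact_force: [0.4, -0.2, 0.3]
finger_gap: 0.395
blue z 0.02 px [314. 200.] ctr mm [ 560.2 -147.8] size [ 76.1 189.9] ang -13.2 depth pt [ 545.6 -146.1    6.1]
t 12.65 row [ 3.64  9.79  0.09 -0.01  0.05 -1.16] j [-0.48  0.06 -0.13  1.38  0.   -0.25] F [-0.1 -0.3 -0.6]
```

```bash
python3 -m pendant '[[[0.1,0.3,0,0,0,0],[0.3,0.9,0,0,0,-0.1],[0.6,1.6,0,0,0,-0.2],[0.9,2.3,0,0,0,-0.3],[1.2,3.1,0,0,0,-0.4],[1.5,3.9,0,0,0,-0.5],[1.8,4.7,0,0,0,-0.5],[2.1,5.5,0,0,0,-0.6]]]' 50| grep -v ori;  python3 -m pendant '[[[0.3,0.8,0,0,0,-0.1],[0.6,1.5,0,0,0,-0.2],[0.9,2.3,0,0,0,-0.3],[1.1,3.0,0,0,0,-0.4],[1.3,3.6,0,0,0,-0.5],[1.5,4.1,0,0,0,-0.6],[1.6,4.3,0,0,0,-0.6],[1.6,4.3,0,0,0,-0.6]]]' ; python3 wr.py w8 0.015 yellow; python3 - <<'E'
from workcell import vision;import cv2
c=vision.read_camera("top");f=c["frame"];cv2.imwrite("pics/t8.png",f)
cv2.imwrite("pics/c8.png",cv2.resize(f[110:270,190:550],(720,320)))
E
python3 go.py 514 264.5 40 172.6
```

```text
t: 13.32
ee_pos: [0.5315, 0.0862, 0.1301]
contact_force: [0.8, -0.5, 0.0]
finger_gap: 0.585
t: 13.98
ee_pos: [0.4989, 0.2663, 0.1303]
orientation: [[-0.992, 0.123, -0.002], [0.123, 0.992, -0.0], [0.002, -0.0, -1.0]]
contact_force: [-0.0, -0.8, 0.8]
finger_gap: 0.582
yellow z 0.015 px [317. 207.] ctr mm [485.9 270.4] size [20.1 97.6] ang -7.6 depth pt [482.1 270.7  18.6]
t 14.08 row [-0.35  0.05  2.27 -0.01 -0.01  0.04] j [ 0.26  0.01 -0.19  1.38 -0.    0.38] F [0.6 0.2 0.1]
```

View pics/c8.png

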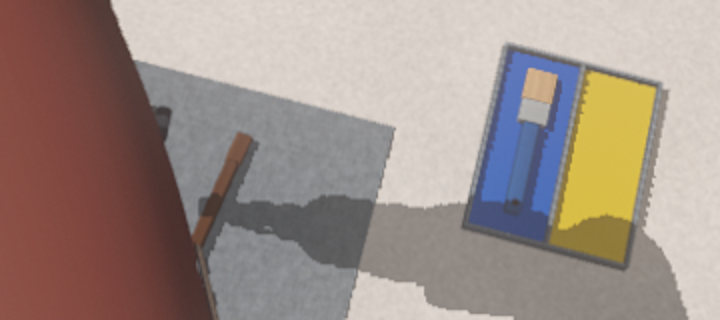

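The top crop shows the brush lying straight and wholly inside the blue compartment. The wrist view gives the spatula mid as (516.5,266), yaw 172.4°.

```bash
python3 go.py 516.5 266.3 40 172.4;python3 -m pendant '[[[-0.1,0,0.3,0,0,0],[-0.2,0.05,0.8,0,0,0],[-0.3,0.1,1.3,0,0,0],[-0.4,0.1,1.7,0,0,0],[-0.42,0.1,2.0,0,0,0],[-0.42,0.1,2.2,0,0,0],[-0.42,0.1,2.25,0,0,0],[-0.42,0.1,2.25,0,0,0]]]' 40; python3 go.py 516.5 266.3 17.4 172.4
```

```text
t 14.08 row [-0.4   0.1   2.27 -0.01 -0.01  0.08] j [ 0.26  0.01 -0.19  1.38 -0.    0.38] F [0.6 0.2 0.1]
t: 14.75
ee_pos: [0.5176, 0.2659, 0.0412]
orientation: [[-0.992, 0.126, -0.001], [0.126, 0.992, -0.0], [0.001, -0.0, -1.0]]
contact_force: [0.1, -0.2, 0.5]
finger_gap: 0.473
t 14.75 row [ 0.03  0.01  0.59 -0.   -0.01  0.07] j [ 0.25  0.11 -0.25  1.22  0.    0.38] F [ 0.1 -0.2  0.5]
```

```bash
python3 -m pendant '[[[0.03,0,0.1,0,0,0],[0.03,0,0.2,0,0,0],[0.03,0,0.3,0,0,0],[0.03,0,0.4,0,0,0],[0.03,0,0.5,0,0,0],[0.03,0,0.56,0,0,0],[0.03,0,0.59,0,0,0],[0.03,0,0.59,0,0,0]]]' 36|grep -v ori;  python3 -m pendant '[[[0,0,0,0,0,0],[0,0,0,0,0,0],[0,0,0,0,0,0],[0,0,0,0,0,0],[0,0,0,0,0,0],[0,0,0,0,0,0],[0,0,0,0,0,0],[0,0,0,0,0,0]]]' 10 60|grep -v ori
```

```text
t: 15.42
ee_pos: [0.5164, 0.2666, 0.0176]
contact_force: [0.4, 0.4, -0.2]
finger_gap: 0.421
t: 16.08
ee_pos: [0.5169, 0.2667, 0.0184]
contact_force: [-1.9, -0.4, 6.2]
finger_gap: 0.18
```

```bash
python3 -m pendant '[[[0,0,-0.05,0,0,0],[0,0,-0.2,0,0,0],[0,0,-0.45,0,0,0],[0,0,-0.8,0,0,0],[0,0,-1.15,0,0,0],[0,0,-1.5,0,0,0],[0,0,-1.7,0,0,0],[0,0,-1.75,0,0,0]]]'; python3 wr.py w9 0.085 yellow; python3 - <<'E'
from workcell import vision;import cv2,numpy as np
c=vision.read_camera("side")["frame"][110:290,260:500];a=cv2.resize(c,(480,360)); b=cv2.resize(cv2.imread("pics/w9.png"),(480,360))
cv2.imwrite("pics/c9.png",cv2.resize(np.hstack([a,b]),(800,300)))
E
python3 go.py 545 -231.5 90 166.7
```

```text
t: 16.75
ee_pos: [0.5178, 0.2669, 0.0903]
orientation: [[-0.992, 0.125, 0.003], [0.125, 0.992, 0.001], [-0.003, 0.001, -1.0]]
contact_force: [0.9, -0.7, -1.0]
finger_gap: 0.175
yellow z 0.085 px [313. 226.] ctr mm [488.6 270.3] size [20.1 99.9] ang -7.6 depth pt [478.2 271.1  90. ]
t 16.85 row [-2.260e+00 -1.227e+01 -4.000e-02  0.000e+00  1.000e-02  1.220e+00] j [ 0.25  0.07 -0.2   1.3   0.    0.38] F [ 0.4 -0.1 -0.7]
```

View pics/c9.png

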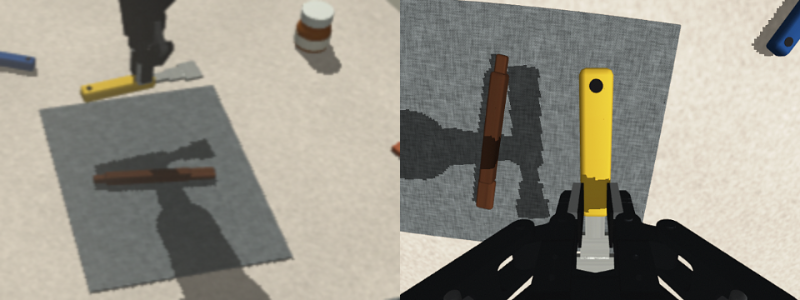

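The spatula is held level. Carrying it to the yellow compartment, turning 6° on the way.

```bash
python3 -m pendant '[[[0,-0.2,0,0,0,0],[-0.1,-0.7,0,0,0,0.1],[-0.2,-1.3,0,0,0,0.1],[-0.4,-2.0,0,0,0,0.2],[-0.5,-2.7,0,0,0,0.3],[-0.6,-3.5,0,0,0,0.3],[-0.8,-4.3,0,0,0,0.4],[-0.9,-5.1,0,0,0,0.5]]]'|grep -v ori;  python3 -m pendant '[[[-0.1,-0.8,0,0,0,0.1],[-0.3,-1.6,0,0,0,0.2],[-0.4,-2.4,0,0,0,0.2],[-0.6,-3.1,0,0,0,0.3],[-0.7,-3.8,0,0,0,0.4],[-0.8,-4.4,0,0,0,0.4],[-0.9,-5.0,0,0,0,0.5],[-1.0,-5.5,0,0,0,0.5]]]' |grep -v ori; python3 go.py 545 -231.5 85 166.7
```

```text
t: 17.52
ee_pos: [0.5261, 0.0578, 0.087]
contact_force: [0.8, -0.3, -0.1]
finger_gap: 0.183
t: 18.18
ee_pos: [0.5278, -0.1657, 0.0868]
contact_force: [0.3, -0.4, -1.5]
finger_gap: 0.174
t 18.18 row [-0.77 -1.52  0.04  0.   -0.02  0.2 ] j [-0.54 -0.01 -0.28  1.3  -0.   -0.33] F [ 0.3 -0.4 -1.5]
```

```bash
python3 -m pendant '[[[-0.2,-0.4,0,0,0,0],[-0.4,-0.8,0,0,0,0.1],[-0.6,-1.1,0,0,0,0.1],[-0.7,-1.35,0,0,0,0.2],[-0.75,-1.45,0,0,0,0.2],[-0.75,-1.48,0,0,0,0.2],[-0.75,-1.48,0,0,0,0.2],[-0.75,-1.48,0,0,0,0.2]]]'|grep -v ori; python3 go.py 545 -231.5 23 166.7; python3 wr.py w10 0.08 yellow
```

```text
t: 18.85
ee_pos: [0.5456, -0.2274, 0.0878]
contact_force: [0.1, -0.4, -0.2]
finger_gap: 0.175
t 18.85 row [-0.01 -0.11  1.62  0.01 -0.01  0.02] j [-0.62  0.1  -0.17  1.3   0.   -0.39] F [ 0.1 -0.4 -0.2]
yellow z 0.08 px [306. 227.] ctr mm [ 517.2 -223. ] size [ 53.8 128.7] ang -13.2 depth pt [ 502.4 -219.8    6.3]
```

View pics/w10.png

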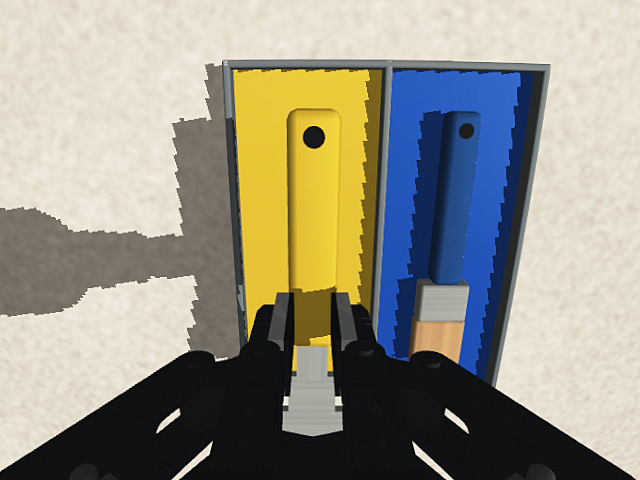

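The spatula is centred over the yellow compartment and parallel to it. The brush lies straight in the blue one (handle top at 460,200), clear of the gripper. Lowering.

```bash
python3 -m pendant '[[[0,-0.05,0.2,0,0,0],[0,-0.1,0.5,0,0,0],[0,-0.1,0.8,0,0,0],[0,-0.1,1.1,0,0,0],[0,-0.1,1.35,0,0,0],[0,-0.1,1.5,0,0,0],[0,-0.1,1.55,0,0,0],[0,-0.1,1.55,0,0,0]]]'|grep -v ori; python3 go.py 545 -231.5 21.4 166.7
```

```text
t: 19.57
ee_pos: [0.5446, -0.2317, 0.0251]
contact_force: [-0.5, 0.5, -0.1]
finger_gap: 0.172
t 19.57 row [-0.01  0.01  0.09  0.01 -0.01  0.02] j [-0.62  0.15 -0.23  1.19  0.   -0.39] F [-0.5  0.5 -0.1]
```

```bash
python3 -m pendant '[[[0,0,0.02,0,0,0],[0,0,0.04,0,0,0],[0,0,0.06,0,0,0],[0,0,0.08,0,0,0],[0,0,0.09,0,0,0],[0,0,0.09,0,0,0],[0,0,0.09,0,0,0],[0,0,0.09,0,0,0]]]'|grep -v ori
```

```text
t: 20.23
ee_pos: [0.545, -0.232, 0.0224]
contact_force: [-0.0, -0.7, -1.0]
finger_gap: 0.175
```

```bash
python3 -m pendant '[[[0,0,0.01,0,0,0],[0,0,0.02,0,0,0],[0,0,0.03,0,0,0],[0,0,0.04,0,0,0],[0,0,0.04,0,0,0],[0,0,0.04,0,0,0],[0,0,0.04,0,0,0],[0,0,0.04,0,0,0]]]'|grep -v ori
```

```text
t: 20.9
ee_pos: [0.5451, -0.2321, 0.0215]
contact_force: [-1.8, 1.3, 6.0]
finger_gap: 0.175
```

Contact at 6 N. Releasing and rising.

```bash
python3 -m pendant '[[[0,0,0,0,0,0],[0,0,0,0,0,0],[0,0,0,0,0,0],[0,0,0,0,0,0],[0,0,0,0,0,0],[0,0,0,0,0,0],[0,0,0,0,0,0],[0,0,0,0,0,0]]]' 36| grep -v ori; python3 -m pendant '[[[0,0,-0.1,0,0,0],[0,0,-0.3,0,0,0],[0,0,-0.7,0,0,0],[0,0,-1.3,0,0,0],[0,0,-2.0,0,0,0],[0,0,-2.8,0,0,0],[0,0,-3.5,0,0,0],[0,0,-3.8,0,0,0]]]'| grep -v ori; python3 -m pendant '[[[0.2,0.4,0,0,0,0],[0.4,1.0,0,0,0,0],[0.7,1.7,0,0,0,0],[1.0,2.5,0,0,0,0],[1.2,3.3,0,0,0,0],[1.4,4.0,0,0,0,0],[1.5,4.5,0,0,0,0],[1.5,4.6,0,0,0,0]]]'| grep -v ori
python3 - <<'E'
from workcell import vision;import cv2,numpy as np
from h import *
S=vision.read_camera("side");T=vision.read_camera("top")
cv2.imwrite("pics/f.png",np.vstack([cv2.resize(S["frame"][260:400,390:570],(360,280)),cv2.resize(T["frame"][110:250,390:570],(360,280))]))
h,s,v=cv2.split(cv2.cvtColor(S["frame"],cv2.COLOR_BGR2HSV))
E
```

```text
t: 21.57
ee_pos: [0.545, -0.232, 0.0207]
contact_force: [-0.2, -0.7, 0.5]
finger_gap: 0.423
t: 22.23
ee_pos: [0.5464, -0.233, 0.1783]
contact_force: [0.9, -0.9, 0.3]
finger_gap: 0.419
t: 22.9
ee_pos: [0.5283, -0.0362, 0.1731]
contact_force: [-0.2, 0.9, 0.3]
finger_gap: 0.419
```

View pics/f.png

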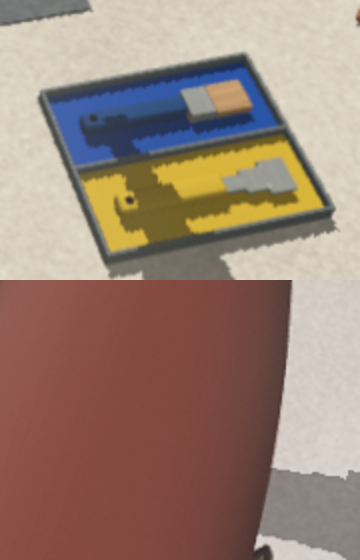

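Both tools lie flat and straight inside their compartments in the side view. The arm blocks the top view, but it is clear of everything. Handing in.

```bash
python3 -c "
from workcell import job;print(job.finish_job())"
```

```text
the job is handed in; nothing more can be done
None
```

I laid the blue-handled brush in the blue compartment, then the yellow-handled spatula in the yellow one, and handed the job in after about 23 s of robot time. Both tools were lowered until they touched the lining (8 N and 6 N) before I released them. I gave the stick no contact; it was still on the board in the last view that showed it.

**Last checks:** the final side view shows both tools flat, straight and wholly inside their compartments, with the gripper clear. That was by eye, not measured. The final top view was blocked by the arm. An earlier top view had confirmed the brush.

**What failed or disagreed:**
- **First grasp missed:** the jaws closed on air just above the brush, without disturbing it, because the fingertips were higher than the stated 25 mm suggested. I lowered 14 mm further and gripped again.
- **Grip opening:** it read about 15 mm on handles 18 and 20 mm wide. Both tools still came up level.

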